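Snug the adjustable wrench and tighten the gas port nut

ROBOT

A 7-joint arm with a two-finger parallel gripper is mounted at the origin on the work surface. World frame = base frame: x ahead of the robot, y to its left, z up, the work surface at z = 0. Lengths are in m, angles in rad, forces in N, time in s.
With the tool pointing down it reaches from about 0.35 to 0.9 m from the base axis. Payload 8.1 kg.
Tool frame: the origin (TCP) lies between the finger pads; the fingertips stand ahead of it and the grasp point (between the pads) is the TCP (arm.nose_length is the z of the fingertips in the tool frame, in m); z points along the fingers, y is the line along which they close (so a half turn about z gives the same grasp; the last joint's range is limited). The gripper opens to 92 mm and grips with 3 to 60 N. Pads are 19 mm wide; open, the fingers measure 130 mm over their backs; the gripper's body (75 mm by 190 mm) begins 47 mm behind the grasp point.
Start: joints at [-1.212, 0.434, 0.025, 1.573, -0.012, 1.134, -0.075], TCP at [0.279, 0.56, 0.246] pointing down, gripper open.
Joint ranges: [-2.62, 2.62], [-0.44, 2.09], [-1.27, 1.32], [0.08, 2.57], [-1.32, 4.46], [0.12, 2], [-2.74, 2.74]. Speed limits (rad/s): [2.22, 2.22, 3.01, 3.01, 3.14, 3.14, 3.14].

INTERFACE

Orientations are given as a rotation vector (axis times angle).
In Python, from cell import sensors, optics, arm gives the robot as it stands.
- The arm moves only by the tool arm_command, never from a script. Its argument "deltas" is one flat list of numbers, 7 for each row, row after row: the turn, a rotation vector about the world's x, y, z as a fraction of full scale, then the shift along the world's x, y, z as a fraction of full scale, then the finger opening in mm, from 0 to 91.8. In form: [wx, wy, wz, dx, dy, dz, fingers, wx, wy, wz, dx, dy, dz, fingers, ...]. A call has 1 to 20 rows; each row is the pose to reach, as a shift and turn from the pose commanded when the call began; what a row does not reach only later rows make up. Full scale, the value 1, is 1 m for a shift and 90 degrees for a turn. A row lasts 1/10 s, in which the tool goes at most 50 mm and 8.59 degrees, less where a joint would pass 70% of its speed; a pose out of reach is approached as far as the arm can. A call with a number of a shift or a turn outside -1 to 1 is refused whole. A call with a gripper value outside its range is refused whole. The fingers move at their own pace and stop on an object; "force" is the grip in N (left out, the last holds). Time passes only in rows, so rows that repeat a pose let the fingers close. It gives the time, the measured TCP pose, the force, the opening and the grip force at its end, in the units of the state.
- sensors.observe(): the state, without advancing time (a new reading comes with each control period).
- optics.get_image(name): name is "scene" or "top" or "wrist"; returns the picture (384x512x3 uint8, blue, green, red); there is no depth.
- optics.calibration(name): a dict with "camera_matrix" (3x3 intrinsics, pixels), "rvec" (rotation vector, rad) and "tvec" (3), from world to camera coordinates, as OpenCV has them. Camera axes: x right, y down, z forward; pixel columns grow to the right and rows downward; lengths in m; the calibration is good to about 2 mm. A picture is of the moment at which its call begins: read the wrist's pose just before it. calibration takes no time and is no camera call; for the wrist camera it gives the pose at the moment of the call.
- arm.sign_off(): hands the job in; it is judged then, once.
The state is a dict: "clock": time; "joints": joint angles; "dq": joint speeds; "joint_efforts": joint torques, N m; "position": TCP position; "ee_rot": TCP orientation; "force": force on the tool from outside, world axes, zero at the start; "ft_torque": the same for the moment, N m; "width": opening from 0.0 (shut) to 1.0 (fully open); "gripper_force": force on a finger pad.
Only numpy, scipy, OpenCV 4.12 (cv2) and the standard library are available. Lean on these libraries where they do the work, as an engineer would, in place of code of your own. Each camera call takes 0.05 s, during which the arm holds its last target. There are 200 camera calls.

TASK

An adjustable wrench lies flat on the clean bench with its open jaws round the brass union nut of a gas port, too wide to grip. Rub its worm round with light thumb pressure until it comes to a stop with the jaws snug on the nut, firm and without play (a squeeze of some 25 to 85 N, that is about 6.5 to 9.5 N of rub), lift off, then swing the wrench handle clockwise (seen from above) until the nut comes up against its stop, fully home, without forcing the jaws open. Turn the nut only with the snug wrench, never with the fingers, leave the wrench lying on the nut with its jaws still snug, never push on the wrench with more than 45 N, and do not disturb the other things.

Things in the scene. Friction and masses are not known exactly. Their poses are not given: they have to be found in the camera images.
- port: gas port fixed in the bench: flat aluminium flange 80 mm across with the brass hex union nut, 26 mm across flats, 30 across corners, upright axis, top 17 mm over the bench, and a steel boss 19 mm across on it up to 23 mm. Origin on the nut's axis at bench height, z up. A smaller hex port (19 mm) nearby is not the one.
- nut (a joint): angle of the nut, rad, growing clockwise as seen from above (tightening). It starts between 0 and 0.1; at 0.60 it is stopped hard, fully home. Turning it takes about 0.45 N m all the way.
- wrench: loose steel adjustable wrench, 250 mm long, 13 mm thick, about 0.56 kg, lying flat. Origin at the middle of its jaws, on the underside: on the nut's axis when fully seated. +x from handle to the jaws' open mouth, +y towards the fixed jaw (inner face at y = +13 mm), z up. Throat wall at x = -16.5 mm, jaws reach x = +18 mm.
- throat (a point): the wrench's origin raised to half its thickness (6.5 mm over the bench); axes as the wrench
- jaw: the wrench's moving jaw, a block 33 mm (x) by 19 by 13 mm. Origin on its inner face, underside; axes as the wrench. It slides along +y to close, 0.6 mm per rad of worm, and stays where left. At the start 28 to 30 mm from the fixed jaw's face; on the nut, 26 mm.
- fixed_jaw (a point): middle of the inner face of the wrench's fixed jaw, at half the thickness (6.5 mm up); axes as the wrench.
- worm_top (a point): top of the wrench's knurled worm (roller): at wrench x = -42.5 mm, 19.5 mm over the bench, 6.5 mm proud of the face. Rubbing it along +x (to the nut) closes the jaws. Rolling takes about 4.5 N of rub. When the jaws are on the nut it stops turning, the rub rises until the finger slips, and each newton of rub above 4.5 squeezes the nut with 15 N.
- worm: the roller itself, 18 mm in diameter and 18 mm long, origin at its middle, axis along the wrench's y (it turns with the roller). Its knurl grips the finger well (friction about 1 to 1.4): about 7 N of pressure rolls it, and from about 10 N up it can squeeze the nut too hard before the finger slips.
- handle (a point): on the middle line of the wrench's handle at wrench x = -160 mm, at half thickness, 6.5 mm over the bench; axes as the wrench. The handle is 24 mm wide (y), 13 mm thick from x = -105 to -200 mm. Pushing here towards +y turns the wrench clockwise about the nut and tightens: it takes about 3 to 6 N. Past about 12 to 16 N here, once the nut is home, the worm gives way and the jaws spread.
- dish: bystander: closed glass culture dish, 63 mm across, 15 mm high; origin at the centre of its underside
- cup: bystander: small steel cup, 64 mm across, 60 mm high; origin at the centre of its underside
- bottle: bystander: white plastic bottle with blue cap, 56 mm across, 110 mm high; origin at the centre of its underside
Not all that is in view belongs to the job. What is shaped like the port but brown is not meant.

How it is judged:
On the way, in this order (a step that is already met when the one before it is completed fails the run):
1. with the fingers off the wrench and the nut not yet turned (below 0.15 rad), the jaws are snug: within 1.5 mm of the nut's width and pressing on it with more than 25 N (y of jaw in the frame of fixed_jaw above -0.0275 m and contact force between jaw and port above 25 N and contact force between the fingers and wrench below 0.5 N and value of joint nut below 0.15 rad), for 0.2 s.
2. the nut is turned fully home (value of joint nut above 0.57 rad), for 0.2 s.
At the end, for the whole second after the job is handed in: the nut stands at 0.56 rad or more (home is 0.60), the wrench lies flat (tilt under 0.06 rad) and still on it with its throat point within 6 mm of the nut's axis, and its jaws are still no more than 27.5 mm apart (value of joint nut above 0.56 rad and horizontal distance between throat and port below 0.006 m and height (world z) of throat below 0.012 m and angle between throat's own z axis and vertical below 0.06 rad and y of jaw in the frame of fixed_jaw above -0.0275 m and linear speed of jaw below 0.01 m/s); the robot touches nothing.
It fails at once if the nut is turned (past 0.2 rad) while the jaws are slack, more than 27.5 mm apart (value of joint nut between 0.2 and 0.55 rad and y of jaw in the frame of fixed_jaw below -0.0275 m).
It fails at once if while the worm is rolled, the moving jaw squeezes the nut with more than 85 N (contact force between the fingers and worm above 0.5 N and contact force between jaw and port above 85 N).
It fails at once if the fingers push on the wrench, its worm or its jaw with more than 45 N (contact force between the fingers and wrench above 45 N).
It fails at once if the fingers turn or knock the nut itself (contact force between the fingers and port above 3 N).
It fails at once if the dish, cup or bottle is moved by more than 25 mm (distance of any of dish, cup, bottle from where it was at the start of the episode above 0.025 m).
It also fails if it takes over 72 s, if anything falls off the work surface, if the arm or the gripper's body presses on something with over 40 N, if the wrist force passes 120 N, or if a joint passes its speed limit or range.

## Working session

There is one attempt and no reset: what is moved stays moved. The work goes in short steps, Python scripts to look and compute and a tool call to move; the robot and the scene stay as the last step left them, time stands still between calls to the robot, and variables do not carry over. Pictures are saved under pics/ and viewed, at most 10 in all, crops included, and the job is handed in when it is done.

Besides the shell and the picture viewer there is one more tool, called after ">>>" in YAML: its name, and indented under it one key for each argument. arm_command: Moves the arm, as the interface text tells. Its arguments: {"type":"object","properties":{"deltas":{"type":"array","items":{"type":"number"}},"force":{"type":"number"}},"required":["deltas"]}

```bash
mkdir -p pics
python3 - <<'E'
from cell import sensors, optics, arm
import cv2,numpy as np
s=sensors.observe();print(s, arm.nose_length)
for n in("top","scene"):
    c=optics.calibration(n);print(n,c)
    cv2.imwrite(f"pics/{n}0.png",optics.get_image(n))
E
```

```text
{'clock': 0.0, 'joints': array([-1.2116489 ,  0.43521791,  0.02497555,  1.57408019, -0.01160677,
        1.13404654, -0.07509029]), 'dq': array([ 0.00050201, -0.00128132,  0.00062097,  0.0003169 , -0.00114108,
       -0.00093336,  0.00122405]), 'joint_efforts': array([ 1.15028459e-03, -6.67854238e+01,  9.86187011e-01, -3.14474702e+01,
       -6.02759072e-02,  4.23740828e-02,  1.86851898e-04]), 'position': array([0.27827593, 0.55908327, 0.2449547 ]), 'ee_rot': array([-7.18931548e-01, -3.05798808e+00,  2.49793421e-03]), 'force': array([0.34171858, 0.24747104, 0.69975386]), 'ft_torque': array([0.02144092, 0.03745668, 0.01622536]), 'gripper_force': 0.0, 'width': 0.9974207316496919} 0.019
top {'camera_matrix': array([[415.16276479,   0.        , 258.07272369],
       [  0.        , 415.16276479, 190.66176524],
       [  0.        ,   0.        ,   1.        ]]), 'rvec': array([ 2.15589921, -2.19525211,  0.15541917]), 'tvec': array([0.03226587, 0.6157271 , 0.84279841])}
scene {'camera_matrix': array([[476.34794556,   0.        , 255.07585786],
       [  0.        , 476.34794556, 193.95306844],
       [  0.        ,   0.        ,   1.        ]]), 'rvec': array([ 2.31949656,  1.20070784, -0.33046886]), 'tvec': array([-0.36955982, -0.40273133,  1.07569076])}
```

View pics/top0.png

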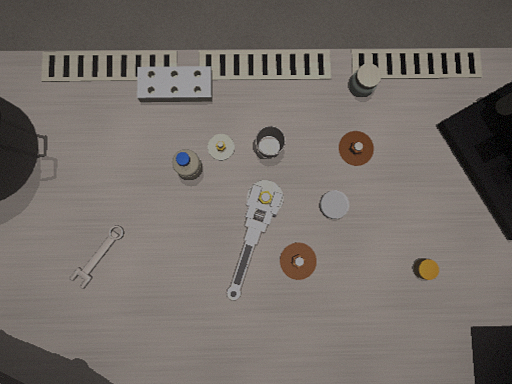

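View pics/scene0.png

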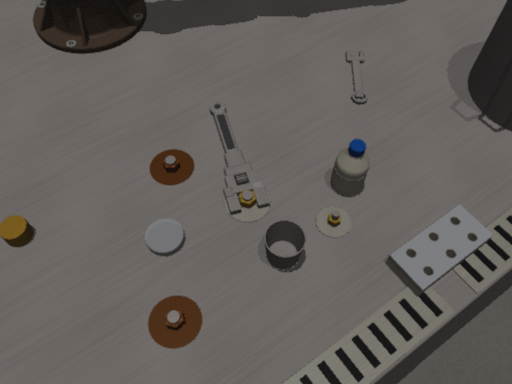

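The top view shows these candidates:
- Large brass nut on an aluminium flange, with the wrench round it, at (266,197).
- Smaller port at (221,147).
- Brown decoys at (356,148) and (298,261).

The first is the one meant: it has a large flange and brass nut, and the wrench is on it with its handle end at (234,293). I'll confirm that in a crop and measure it.

```bash
cat > h.py <<'E'
import cv2,numpy as np
from cell import sensors, optics, arm
def cast(n,uv,z,c=None):
    c=c or optics.calibration(n)
    R=cv2.Rodrigues(c["rvec"])[0];o=-R.T@c["tvec"]
    p=cv2.undistortPoints(np.array(uv,float).reshape(-1,1,2),c["camera_matrix"],None).reshape(-1,2)
    d=np.c_[p,np.ones(len(p))]@R
    return o+d*((z-o[2])/d[:,2])[:,None]
def proj(n,P):
    c=optics.calibration(n)
    return cv2.projectPoints(np.array(P,float).reshape(-1,3),c["rvec"],c["tvec"],c["camera_matrix"],None)[0].reshape(-1,2)
E
python3 - <<'E'
from h import *
a=cv2.imread("pics/top0.png");b=cv2.imread("pics/scene0.png")
A=cv2.resize(a[170:310,205:305],None,fx=4,fy=4,interpolation=cv2.INTER_CUBIC)
B=cv2.resize(b[95:225,200:290],None,fx=4.3,fy=4.3,interpolation=cv2.INTER_CUBIC)
m=np.zeros((560,800,3),np.uint8);m[:,:400]=A;m[:559,400:787]=B[:559]
cv2.imwrite("pics/crop.png",m)
E
```

```text
(no output)
```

View pics/crop.png

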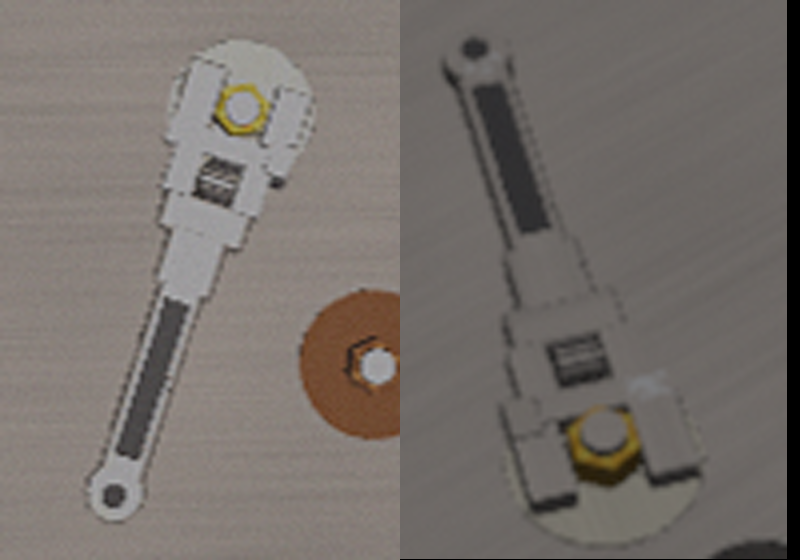

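The crop confirms it: brass nut between the jaws at about (265.5,196.5), worm at (259.3,215.3), dark handle inlay, and the handle hole at (233.3,293.6). Now I'll measure.

Run:
```python
from h import *
a=cv2.imread("pics/top0.png");b=cv2.imread("pics/scene0.png")
def big(m,box):
    x0,y0,x1,y1=box;mm=np.zeros_like(m);mm[y0:y1,x0:x1]=m[y0:y1,x0:x1]
    n,l,s,c=cv2.connectedComponentsWithStats(mm);i=1+np.argmax(s[1:,4]);return (l==i).astype(np.uint8),c[i],s[i,4]
def dark(im,t): return (im.max(2)<t).astype(np.uint8)
def brass(im):
    h=cv2.cvtColor(im,cv2.COLOR_BGR2HSV);return cv2.inRange(h,(18,110,60),(35,255,255))//255
for n,im,bn,bh in(("top",a,(255,185,280,210),(230,240,256,286)),("scene",b,(235,185,262,212),(212,112,240,152))):
    m,c,ar=big(brass(im),bn); hull=cv2.convexHull(cv2.findNonZero(m)); (u,v),r=cv2.minEnclosingCircle(hull)
    print(n,"brass",c,ar,(u,v,r),cast(n,[(u,v)],.017))
    d,c2,ar2=big(dark(im,100),bh)
    pts=cv2.findNonZero(d).reshape(-1,2); rc=cv2.minAreaRect(pts)
    P=cast(n,pts,.013);mu=P.mean(0);w,V=np.linalg.eigh(np.cov(P[:,:2].T));ax=V[:,1]
    t=(P[:,:2]-mu[:2])@ax
    print(" inlay",c2,ar2,rc,mu,ax,np.degrees(np.arctan2(ax[1],ax[0])),t.min(),t.max())
print("worm",cast("top",[(259.3,215.3)],.0195),"hole",cast("top",[(233.3,293.6)],.013),"boss",cast("top",[(265.6,196.6)],.023))
# scene: boss, worm, hole from crop
f=lambda X,Y:((X-400+.5)/4.3-.5+200,(Y+.5)/4.3-.5+95)
print("scene worm",cast("scene",[f(580,358)],.0195),"hole",cast("scene",[f(475,47)],.013),"boss",cast("scene",[f(604,428)],.023))
for nm,uv in dict(dish=(335,205),cup=(269,147),bottle=(187,165),small=(221,147),br=(298,261)).items(): print(nm,cast("top",[uv],.01).round(3))
```

```text
top brass [265.         197.47058824] 68 (265.34210205078125, 197.13157653808594, 6.753468036651611) [[0.60397255 0.00520528 0.017     ]]
 inlay [242.48523207 264.10126582] 237 ((242.67892456054688, 264.21966552734375), (6.184389114379883, 40.52034378051758), 17.927919387817383) [0.46252187 0.05661441 0.013     ] [-0.94388619  0.3302709 ] 160.71478102163192 -0.042394385086487706 0.04231134766236311
scene brass [246.78888889 198.55555556] 90 (247.0, 196.5, 8.381627082824707) [[0.6052857  0.00506515 0.017     ]]
 inlay [224.46003899 131.13645224] 513 ((224.55001831054688, 131.15000915527344), (44.27189254760742, 14.86270523071289), 71.56505584716797) [0.4615309  0.05451983 0.013     ] [-0.95148942  0.30768146] 162.0804398887945 -0.04997075613245859 0.05196763715563014
worm [[0.56494186 0.01908807 0.0195    ]] hole [[0.40164387 0.07688739 0.013     ]] boss [[0.60451473 0.00490893 0.023     ]]
scene worm [[0.57008608 0.01809467 0.0195    ]] hole [[0.40062133 0.0779254  0.013     ]] boss [[0.60461799 0.00564607 0.023     ]]
dish [[ 0.585 -0.146  0.01 ]]
cup [[ 0.715 -0.006  0.01 ]]
bottle [[0.678 0.174 0.01 ]]
small [[0.717 0.1   0.01 ]]
br [[ 0.466 -0.062  0.01 ]]
```

>>> arm_command:
  deltas: [0,0,0.077,0.281,-0.538,0,0,0,0,0.077,0.281,-0.538,0,0,0,0,0.077,0.281,-0.538,0,0,0,0,0.077,0.281,-0.538,0,0,0,0,0.077,0.281,-0.538,0,0,0,0,0.077,0.281,-0.538,0,0,0,0,0.077,0.281,-0.538,0,0,0,0,0.077,0.281,-0.538,0,0,0,0,0.077,0.281,-0.538,0,0,0,0,0.077,0.281,-0.538,0,0,0,0,0.077,0.281,-0.538,0,0,0,0,0.077,0.281,-0.538,0,0,0,0,0.077,0.281,-0.538,0,0,0,0,0.077,0.281,-0.538,-0.1,0,0,0,0.077,0.281,-0.538,-0.165,0,0,0,0.077,0.281,-0.538,-0.165,0,0,0,0.077,0.281,-0.538,-0.165,0,0,0,0.077,0.281,-0.538,-0.165,0,0,0,0.077,0.281,-0.538,-0.165,0]
  force: 20

```text
clock: 2.0
position: [0.5597, 0.0218, 0.0811]
ee_rot: [-0.533, -3.096, -0.0]
force: [0.6, -0.1, 0.5]
width: 0.008
gripper_force: 0.0
```

Run:
```python
from h import *
s=sensors.observe();print(s['position'],s['force'])
im=optics.get_image("wrist")
cv2.imwrite("pics/w1raw.png",im)
for p in [(0.565,0.019,.0195),(0.6045,.005,.023),tuple(s['position'][:2])+(.0195,)]:
    u=proj("wrist",p)[0];print(p,u);cv2.circle(im,tuple(int(round(x)) for x in u),3,(0,0,255),1)
cv2.imwrite("pics/w1.png",im)
```

```text
[0.5596931  0.02177454 0.08112493] [ 0.64038062 -0.11270748  0.52837204]
(0.565, 0.019, 0.0195) [251.71482311 222.01350148]
(0.6045, 0.005, 0.023) [251.79322352 273.85712597]
(np.float64(0.5596931036420886), np.float64(0.021774542273872988), 0.0195) [252.84421088 214.57224897]
```

View pics/w1.png

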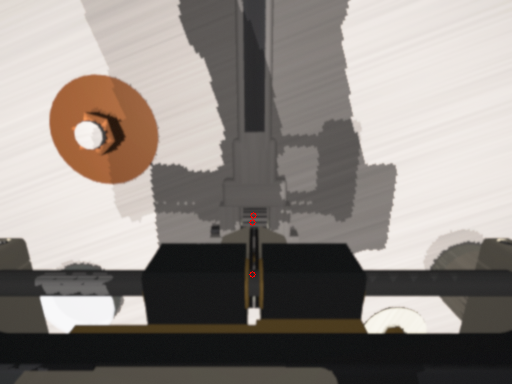

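The worm strip shows at (254,212), on the tool's centre line and half hidden by the fingers, so alignment is good. Descending to just above it.

>>> arm_command:
  deltas: [0,0,0,0,0,-0.03,0,0,0,0,0,0,-0.039,0,0,0,0,0,0,-0.039,0,0,0,0,0,0,-0.039,0]

```text
clock: 2.45
position: [0.5601, 0.0216, 0.0428]
ee_rot: [0.533, 3.095, 0.001]
force: [-0.1, 0.0, 0.6]
width: 0.006
gripper_force: 0.0
```

>>> arm_command:
  deltas: [0,0,0,0,0,-0.001,0,0,0,0,0,0,-0.001,0,0,0,0,0,0,-0.001,0]

```text
clock: 2.75
position: [0.5598, 0.0216, 0.0413]
ee_rot: [0.533, 3.095, 0.0]
force: [0.3, -0.2, -0.3]
width: 0.002
gripper_force: 0.0
```

>>> arm_command:
  deltas: [0,0,0,0,0,-0.001,0,0,0,0,0,0,-0.001,0,0,0,0,0,0,-0.001,0]

```text
clock: 3.05
position: [0.5594, 0.0215, 0.0397]
ee_rot: [-0.533, -3.096, 0.0]
force: [-0.3, 0.2, 0.6]
width: 0.007
gripper_force: 0.0
```

>>> arm_command:
  deltas: [0,0,0,0,0,-0.001,0,0,0,0,0,0,-0.001,0,0,0,0,0,0,-0.001,0]

```text
clock: 3.35
position: [0.5596, 0.0215, 0.0388]
ee_rot: [0.533, 3.096, 0.0]
force: [0.5, 0.1, 1.1]
width: 0.002
gripper_force: 0.7
```

>>> arm_command:
  deltas: [0,0,0,0,0,-0.001,0,0,0,0,0,0,-0.001,0,0,0,0,0,0,-0.001,0]

```text
clock: 3.65
position: [0.5597, 0.0215, 0.0384]
ee_rot: [0.533, 3.096, 0.001]
force: [-2.0, 0.2, 10.9]
width: 0.005
gripper_force: 5.3
```

>>> arm_command:
  deltas: [0,0,0,0,0,-0.001,0,0,0,0,0,0,-0.001,0,0,0,0,0,0,-0.001,0]

```text
clock: 3.95
position: [0.5598, 0.0215, 0.0381]
ee_rot: [0.533, 3.095, 0.001]
force: [-5.3, 0.1, 19.3]
width: 0.007
gripper_force: 9.9
```

>>> arm_command:
  deltas: [0,0,0,0,0,0.0014,0,0,0,0,0,0,0.0014,0,0,0,0,0,0,0.0014,0]

```text
clock: 4.25
position: [0.5598, 0.0215, 0.0385]
ee_rot: [0.533, 3.096, 0.0]
force: [-2.9, 0.0, 8.5]
width: 0.007
gripper_force: 4.3
```

>>> arm_command:
  deltas: [0,0,0,0.001,-0.0004,0,0,0,0,0,0.002,-0.0007,0,0,0,0,0,0.003,-0.001,0,0]

```text
clock: 4.55
position: [0.5617, 0.0208, 0.0384]
ee_rot: [-0.532, -3.095, -0.0]
force: [-5.1, 1.1, 12.4]
width: 0.006
gripper_force: 6.1
```

>>> arm_command:
  deltas: [0,0,0,0.001,-0.0004,0.0005,0,0,0,0,0.002,-0.0007,0.0005,0,0,0,0,0.003,-0.001,0.0005,0]

```text
clock: 4.85
position: [0.5643, 0.0199, 0.0385]
ee_rot: [-0.532, -3.094, -0.0]
force: [-4.7, 0.9, 7.5]
width: 0.006
gripper_force: 4.3
```

>>> arm_command:
  deltas: [0,0,0,0.001,-0.0004,0,0,0,0,0,0.002,-0.0007,0,0,0,0,0,0.003,-0.001,0,0]

```text
clock: 5.15
position: [0.5672, 0.0189, 0.0385]
ee_rot: [-0.532, -3.094, -0.0]
force: [-4.6, 0.4, 8.5]
width: 0.004
gripper_force: 4.3
```

>>> arm_command:
  deltas: [0,0,0,0.001,-0.0004,0.0001,0,0,0,0,0.002,-0.0007,0.0001,0,0,0,0,0.003,-0.001,0.0001,0]

```text
clock: 5.45
position: [0.5702, 0.0179, 0.0385]
ee_rot: [-0.532, -3.093, -0.0]
force: [-4.2, 1.9, 7.2]
width: 0.002
gripper_force: 4.0
```

>>> arm_command:
  deltas: [0,0,0,0.001,-0.0004,0,0,0,0,0,0.002,-0.0007,0,0,0,0,0,0.003,-0.001,0,0]

```text
clock: 5.75
position: [0.5731, 0.0169, 0.0385]
ee_rot: [-0.532, -3.093, 0.0]
force: [-5.4, 0.6, 7.8]
width: 0.006
gripper_force: 4.0
```

>>> arm_command:
  deltas: [0,0,0,0,0,0.006,0,0,0,0,0,0,0.006,0,0,0,0,-0.0155,0.0055,0.006,0,0,0,0,-0.0155,0.0055,0.006,0,0,0,0,-0.0155,0.0055,0.001,0,0,0,0,-0.0155,0.0055,0.0005,0,0,0,0,-0.0155,0.0055,0.0003,0,0,0,0,-0.0155,0.0055,0.0003,0]

```text
clock: 6.55
position: [0.5594, 0.0218, 0.039]
ee_rot: [0.533, 3.096, -0.0]
force: [-0.4, -0.8, 0.4]
width: 0.005
gripper_force: 0.0
```

>>> arm_command:
  deltas: [0,0,0,0.001,-0.0004,-0.0002,0,0,0,0,0.002,-0.0007,-0.0002,0,0,0,0,0.003,-0.001,-0.0002,0]

```text
clock: 6.85
position: [0.5612, 0.0212, 0.0387]
ee_rot: [-0.532, -3.094, 0.0]
force: [-5.0, 1.8, 3.9]
width: 0.005
gripper_force: 1.8
```

>>> arm_command:
  deltas: [0,0,0,0.001,-0.0004,-0.0003,0,0,0,0,0.002,-0.0007,-0.0003,0,0,0,0,0.003,-0.001,-0.0003,0]

```text
clock: 7.15
position: [0.5645, 0.02, 0.0386]
ee_rot: [-0.533, -3.095, 0.0]
force: [-5.3, 1.1, 6.4]
width: 0.002
gripper_force: 2.9
```

>>> arm_command:
  deltas: [0,0,0,0.001,-0.0004,0,0,0,0,0,0.002,-0.0007,0,0,0,0,0,0.003,-0.001,0,0]

```text
clock: 7.45
position: [0.5675, 0.019, 0.0386]
ee_rot: [-0.533, -3.095, 0.0]
force: [-4.7, 0.9, 5.5]
width: 0.008
gripper_force: 2.9
```

>>> arm_command:
  deltas: [0,0,0,0.001,-0.0004,-0.0001,0,0,0,0,0.002,-0.0007,-0.0001,0,0,0,0,0.003,-0.001,-0.0001,0]

```text
clock: 7.75
position: [0.5705, 0.0179, 0.0386]
ee_rot: [-0.533, -3.095, 0.0]
force: [-5.1, 0.5, 6.2]
width: 0.007
gripper_force: 3.3
```

>>> arm_command:
  deltas: [0,0,0,0.001,-0.0004,0,0,0,0,0,0.002,-0.0007,0,0,0,0,0,0.003,-0.001,0,0]

```text
clock: 8.05
position: [0.5735, 0.0169, 0.0386]
ee_rot: [-0.533, -3.095, 0.0]
force: [-4.9, 1.0, 6.5]
width: 0.005
gripper_force: 3.3
```

>>> arm_command:
  deltas: [0,0,0,0,0,0.006,0,0,0,0,0,0,0.006,0,0,0,0,-0.0155,0.0055,0.006,0,0,0,0,-0.0155,0.0055,0.006,0,0,0,0,-0.0155,0.0055,0.001,0,0,0,0,-0.0155,0.0055,0.0002,0,0,0,0,-0.0155,0.0055,0,0,0,0,0,-0.0155,0.0055,0,0]

```text
clock: 8.85
position: [0.5595, 0.0224, 0.0386]
ee_rot: [0.533, 3.095, 0.0]
force: [-1.0, 0.2, 5.4]
width: 0.005
gripper_force: 2.3
```

>>> arm_command:
  deltas: [0,0,0,0.001,-0.0004,0,0,0,0,0,0.002,-0.0007,0,0,0,0,0,0.003,-0.001,0,0]

```text
clock: 9.15
position: [0.5611, 0.0218, 0.0385]
ee_rot: [-0.532, -3.095, -0.001]
force: [-3.9, 1.8, 8.8]
width: 0.005
gripper_force: 4.3
```

>>> arm_command:
  deltas: [0,0,0,0.001,-0.0004,0.0002,0,0,0,0,0.002,-0.0007,0.0002,0]

```text
clock: 9.35
position: [0.563, 0.0212, 0.0386]
ee_rot: [-0.532, -3.094, -0.0]
force: [-4.6, 2.4, 7.2]
width: 0.005
gripper_force: 3.6
```

>>> arm_command:
  deltas: [0,0,0,0.001,-0.0004,0,0,0,0,0,0.002,-0.0007,0,0]

```text
clock: 9.55
position: [0.565, 0.0205, 0.0385]
ee_rot: [-0.532, -3.094, -0.0]
force: [-5.4, 0.8, 7.2]
width: 0.005
gripper_force: 3.6
```

>>> arm_command:
  deltas: [0,0,0,0.001,-0.0004,0,0,0,0,0,0.002,-0.0007,0,0]

```text
clock: 9.75
position: [0.5669, 0.0198, 0.0386]
ee_rot: [-0.532, -3.094, -0.0]
force: [-5.0, 1.6, 7.7]
width: 0.005
gripper_force: 3.7
```

>>> arm_command:
  deltas: [0,0,0,0.001,-0.0004,0,0,0,0,0,0.002,-0.0007,0,0]

```text
clock: 9.95
position: [0.5689, 0.019, 0.0385]
ee_rot: [-0.532, -3.094, -0.0]
force: [-4.8, 1.5, 7.6]
width: 0.005
gripper_force: 3.7
```

>>> arm_command:
  deltas: [0,0,0,0.001,-0.0004,0,0,0,0,0,0.002,-0.0007,0,0]

```text
clock: 10.15
position: [0.5708, 0.0182, 0.0385]
ee_rot: [-0.532, -3.094, -0.0]
force: [-4.7, 1.3, 7.8]
width: 0.003
gripper_force: 3.8
```

>>> arm_command:
  deltas: [0,0,0,0.001,-0.0004,-0.0,0,0,0,0,0.0025,-0.0009,0,0]

```text
clock: 10.35
position: [0.5732, 0.0172, 0.0385]
ee_rot: [-0.532, -3.094, 0.0]
force: [-4.6, 0.7, 7.3]
width: 0.002
gripper_force: 3.8
```

>>> arm_command:
  deltas: [0,0,0,0,0,0.006,0,0,0,0,0,0,0.006,0,0,0,0,-0.0155,0.0055,0.006,0,0,0,0,-0.0155,0.0055,0.006,0,0,0,0,-0.0155,0.0055,0.001,0,0,0,0,-0.0155,0.0055,0.0004,0,0,0,0,-0.0155,0.0055,0.0002,0,0,0,0,-0.0155,0.0055,0.0002,0]

```text
clock: 11.15
position: [0.5592, 0.0225, 0.0389]
ee_rot: [0.533, 3.095, 0.0]
force: [0.3, -0.6, 0.6]
width: 0.008
gripper_force: 0.3
```

>>> arm_command:
  deltas: [0,0,0,0.001,-0.0004,0,0,0,0,0,0.002,-0.0007,0,0]

```text
clock: 11.35
position: [0.5596, 0.0222, 0.0387]
ee_rot: [-0.532, -3.094, -0.0]
force: [-5.1, 2.2, 4.7]
width: 0.001
gripper_force: 2.3
```

>>> arm_command:
  deltas: [0,0,0,0.001,-0.0004,0,0,0,0,0,0.002,-0.0007,0,0]

```text
clock: 11.55
position: [0.5615, 0.0215, 0.0387]
ee_rot: [-0.532, -3.094, 0.0]
force: [-4.5, 1.7, 4.5]
width: 0.006
gripper_force: 2.3
```

>>> arm_command:
  deltas: [0,0,0,0.001,-0.0004,-0.0002,0,0,0,0,0.002,-0.0007,-0.0002,0]

```text
clock: 11.75
position: [0.5635, 0.0208, 0.0386]
ee_rot: [-0.532, -3.094, 0.0]
force: [-5.9, 1.7, 6.2]
width: 0.008
gripper_force: 3.2
```

>>> arm_command:
  deltas: [0,0,0,0.001,-0.0004,0,0,0,0,0,0.002,-0.0007,0,0]

```text
clock: 11.95
position: [0.5653, 0.0201, 0.0386]
ee_rot: [-0.532, -3.094, -0.0]
force: [-6.1, 1.8, 6.7]
width: 0.005
gripper_force: 3.4
```

>>> arm_command:
  deltas: [0,0,0,0.001,-0.0004,0,0,0,0,0,0.002,-0.0007,0,0]

```text
clock: 12.15
position: [0.5672, 0.0194, 0.0386]
ee_rot: [-0.532, -3.094, 0.0]
force: [-5.9, 1.8, 7.2]
width: 0.007
gripper_force: 3.6
```

>>> arm_command:
  deltas: [0,0,0,0.001,-0.0004,0,0,0,0,0,0.002,-0.0007,0,0]

```text
clock: 12.35
position: [0.569, 0.0187, 0.0385]
ee_rot: [-0.532, -3.093, 0.0]
force: [-7.1, 1.6, 7.3]
width: 0.006
gripper_force: 3.8
```

>>> arm_command:
  deltas: [0,0,0,0.001,-0.0004,0,0,0,0,0,0.002,-0.0007,0,0]

```text
clock: 12.55
position: [0.5708, 0.018, 0.0385]
ee_rot: [-0.532, -3.093, 0.0]
force: [-7.2, 1.3, 8.4]
width: 0.007
gripper_force: 4.1
```

>>> arm_command:
  deltas: [0,0,0,0.0007,-0.0003,0.0001,0]

```text
clock: 12.65
position: [0.5714, 0.0178, 0.0386]
ee_rot: [-0.532, -3.093, 0.0]
force: [-7.7, 2.6, 6.3]
width: 0.002
gripper_force: 3.5
```

>>> arm_command:
  deltas: [0,0,0,0.0007,-0.0003,0,0]

```text
clock: 12.75
position: [0.572, 0.0176, 0.0385]
ee_rot: [-0.532, -3.092, 0.0]
force: [-7.7, 2.4, 7.4]
width: 0.006
gripper_force: 3.9
```

>>> arm_command:
  deltas: [0,0,0,0,0,0.003,0,0,0,0,0,0,0.02,0,0,0,0,0,0,0.06,0,0,0,0,-0.1,-0.04,0.08,0,0,0,0,-0.134,-0.064,0.08,0,0,0,0,-0.134,-0.064,0.08,0,0,0,0,-0.134,-0.064,0.08,0,0,0,0,-0.134,-0.064,0.08,0]

```text
clock: 13.55
position: [0.4401, -0.0476, 0.1194]
ee_rot: [0.535, 3.094, 0.001]
force: [0.9, 1.3, 0.3]
width: 0.003
gripper_force: 0.0
```

Run:
```python
from h import *
s=sensors.observe();print(s['position'],s['force'])
a=optics.get_image("top");b=optics.get_image("scene")
A=cv2.resize(a[170:310,205:305],None,fx=4,fy=4,interpolation=cv2.INTER_CUBIC)
B=cv2.resize(b[95:225,200:290],None,fx=4.3,fy=4.3,interpolation=cv2.INTER_CUBIC)
m=np.zeros((560,800,3),np.uint8);m[:,:400]=A;m[:559,400:787]=B[:559]
cv2.imwrite("pics/crop2.png",m)
```

```text
[ 0.44009574 -0.04757277  0.11938152] [0.92955434 1.26556655 0.25966351]
```

View pics/crop2.png

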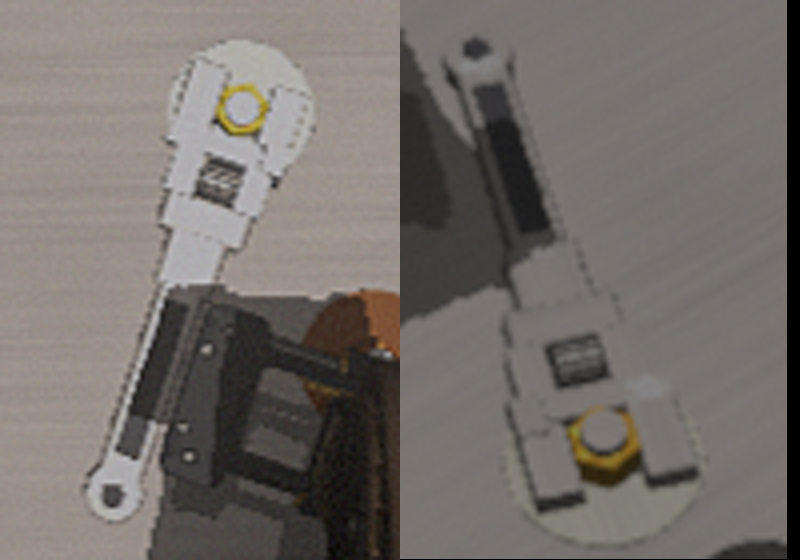

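The crops show both jaws close against the brass nut at (243,108), with the handle unmoved (hole at (112,495)). Next I go down beside the handle on its -y side.

>>> arm_command:
  deltas: [0,0,0,0.001,0.045,0,0,0,0,0,0.001,0.0695,0,0,0,0,0,0.001,0.0695,0,0,0,0,0,0.001,0.0695,-0.04,0,0,0,0,0.001,0.0695,-0.07,0,0,0,0,0.001,0.0695,-0.085,0,0,0,0,0.001,0.0695,-0.0955,0,0,0,0,0.001,0.0695,-0.0955,0,0,0,0,0.001,0.0695,-0.0955,0]

```text
clock: 14.55
position: [0.4415, 0.0226, 0.0235]
ee_rot: [0.533, 3.096, 0.0]
force: [-0.3, -0.2, -0.6]
width: 0.007
gripper_force: 0.0
```

>>> arm_command:
  deltas: [0,0,0,0.001,0.0028,0,0,0,0,0,0.002,0.0056,0,0,0,0,0,0.002,0.0056,0,0]

```text
clock: 14.85
position: [0.4436, 0.029, 0.0238]
ee_rot: [0.532, 3.095, 0.001]
force: [0.5, 0.2, 0.3]
width: 0.006
gripper_force: 0.0
```

>>> arm_command:
  deltas: [0,0,-0.011,0.0005,0.0028,0,0,0,0,-0.022,0.001,0.0056,0,0,0,0,-0.033,0.0015,0.0084,0,0,0,0,-0.033,0.0015,0.0084,0,0]

```text
clock: 15.25
position: [0.4444, 0.037, 0.0232]
ee_rot: [0.614, 3.081, -0.0]
force: [0.2, 0.3, 1.2]
width: 0.008
gripper_force: 0.2
```

>>> arm_command:
  deltas: [0,0,-0.011,0.0006,0.0028,0,0,0,0,-0.022,0.0012,0.0056,0,0]

```text
clock: 15.45
position: [0.445, 0.0411, 0.0231]
ee_rot: [-0.67, -3.068, 0.002]
force: [-0.7, -6.6, 2.6]
width: 0.003
gripper_force: 3.1
```

>>> arm_command:
  deltas: [0,0,-0.011,0.0007,0.0027,0,0,0,0,-0.022,0.0014,0.0054,0,0]

```text
clock: 15.65
position: [0.4462, 0.0462, 0.0231]
ee_rot: [-0.724, -3.056, 0.003]
force: [-1.7, -8.0, 2.7]
width: 0.002
gripper_force: 3.5
```

>>> arm_command:
  deltas: [0,0,-0.011,0.0008,0.0027,0,0,0,0,-0.022,0.0016,0.0054,0,0,0,0,-0.033,0.0024,0.0081,0,0]

```text
clock: 15.95
position: [0.4485, 0.0542, 0.023]
ee_rot: [-0.803, -3.036, 0.003]
force: [-2.5, -6.7, 2.8]
width: 0.007
gripper_force: 3.7
```

>>> arm_command:
  deltas: [0,0,-0.011,0.0009,0.0027,0,0,0,0,-0.022,0.0019,0.0054,0,0,0,0,-0.033,0.0029,0.008,0,0,0,0,-0.044,0.004,0.0107,0,0,0,0,-0.056,0.0051,0.0133,0,0]

```text
clock: 16.45
position: [0.4531, 0.0673, 0.023]
ee_rot: [-0.935, -2.997, 0.004]
force: [-4.5, -7.2, 4.2]
width: 0.008
gripper_force: 4.5
```

>>> arm_command:
  deltas: [0,0,-0.011,0.0012,0.0026,0,0,0,0,-0.022,0.0024,0.0051,0,0,0,0,-0.033,0.0036,0.0077,0,0,0,0,-0.044,0.0049,0.0102,0,0,0,0,-0.056,0.0062,0.0127,0,0]

```text
clock: 16.95
position: [0.4588, 0.0799, 0.0229]
ee_rot: [-1.066, -2.952, 0.005]
force: [-5.4, -8.5, 7.1]
width: 0.009
gripper_force: 5.5
```

Run:
```python
from h import *
s=sensors.observe();print(s['position'],s['force'])
a=optics.get_image("top");b=optics.get_image("scene")
A=cv2.resize(a[170:310,205:305],None,fx=4,fy=4,interpolation=cv2.INTER_CUBIC)
B=cv2.resize(b[95:225,200:290],None,fx=4.3,fy=4.3,interpolation=cv2.INTER_CUBIC)
m=np.zeros((560,800,3),np.uint8);m[:,:400]=A;m[:559,400:787]=B[:559]
cv2.imwrite("pics/crop3.png",m)
```

```text
[0.45881656 0.07989958 0.02291311] [-5.43103349 -8.49046078  7.08918805]
```

View pics/crop3.png

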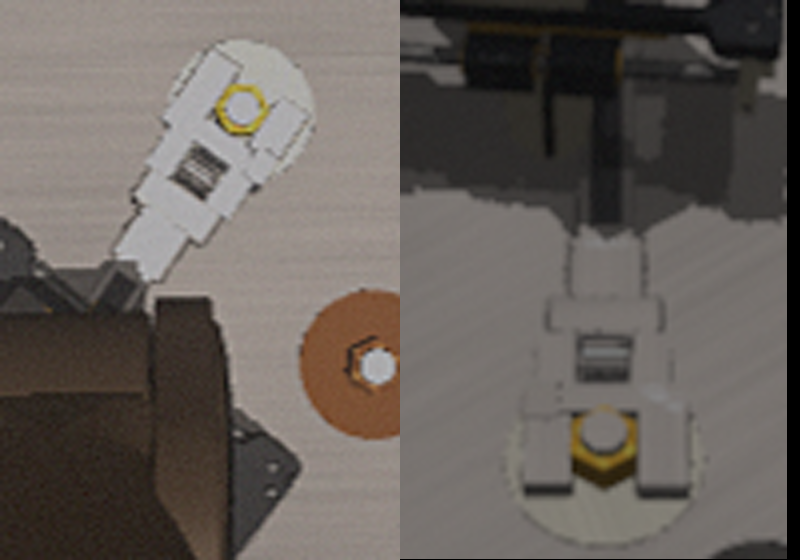

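The crop shows the wrench swung by about 16°, the nut turned with it and the jaws still flush. There's a vertical friction load on the handle, so I'll ease up slightly and continue.

>>> arm_command:
  deltas: [0,0,0,0,0,0.0006,0,0,0,0,0,0,0.001,0]

```text
clock: 17.25
position: [0.4594, 0.0808, 0.0239]
ee_rot: [-1.064, -2.954, 0.003]
force: [-2.7, -3.8, 0.3]
width: 0.009
gripper_force: 1.9
```

>>> arm_command:
  deltas: [0,0,-0.011,0.0014,0.0024,0,0,0,0,-0.022,0.0028,0.0049,0,0]

```text
clock: 17.45
position: [0.4619, 0.0855, 0.0239]
ee_rot: [-1.116, -2.934, 0.004]
force: [-3.8, -6.1, 1.0]
width: 0.002
gripper_force: 3.6
```

>>> arm_command:
  deltas: [0,0,-0.011,0.0015,0.0024,0.0001,0,0,0,-0.022,0.003,0.0048,0.0001,0,0,0,-0.033,0.0046,0.0072,0.0002,0,0,0,-0.044,0.0061,0.0096,0.0002,0,0,0,-0.056,0.0077,0.0119,0.0003,0]

```text
clock: 17.95
position: [0.4694, 0.0977, 0.024]
ee_rot: [-1.243, -2.882, 0.004]
force: [-4.1, -5.3, 0.8]
width: 0.002
gripper_force: 2.7
```

>>> arm_command:
  deltas: [0,0,-0.011,0.0016,0.0023,0.0001,0,0,0,-0.022,0.0033,0.0046,0.0002,0]

```text
clock: 18.15
position: [0.4726, 0.1023, 0.0242]
ee_rot: [-1.292, -2.86, 0.004]
force: [-5.7, -4.5, 0.6]
width: 0.005
gripper_force: 2.7
```

>>> arm_command:
  deltas: [0,0,-0.011,0.0017,0.0022,0.0001,0,0,0,-0.022,0.0035,0.0044,0.0002,0]

```text
clock: 18.35
position: [0.476, 0.1068, 0.0244]
ee_rot: [-1.341, -2.838, 0.004]
force: [-5.2, -4.0, 1.8]
width: 0.004
gripper_force: 2.8
```

>>> arm_command:
  deltas: [0,0,-0.008,0.0013,0.0016,0.0001,0]

```text
clock: 18.45
position: [0.4774, 0.1085, 0.0245]
ee_rot: [-1.359, -2.829, 0.004]
force: [-5.4, -4.9, 0.5]
width: 0.005
gripper_force: 2.7
```

>>> arm_command:
  deltas: [0,0,-0.008,0.0013,0.0016,0.0001,0]

```text
clock: 18.55
position: [0.4786, 0.11, 0.0246]
ee_rot: [-1.376, -2.821, 0.004]
force: [-4.4, -4.7, 1.4]
width: 0.004
gripper_force: 2.8
```

>>> arm_command:
  deltas: [0,0,-0.008,0.0013,0.0015,0.0001,0]

```text
clock: 18.65
position: [0.4799, 0.1115, 0.0246]
ee_rot: [-1.394, -2.812, 0.004]
force: [-4.8, -4.0, 1.8]
width: 0.004
gripper_force: 2.7
```

>>> arm_command:
  deltas: [0,0,-0.006,0.0009,0.0011,0,0]

```text
clock: 18.75
position: [0.4809, 0.1127, 0.0247]
ee_rot: [-1.407, -2.806, 0.004]
force: [-5.8, -5.2, 1.0]
width: 0.008
gripper_force: 2.8
```

>>> arm_command:
  deltas: [0,0,-0.006,0.001,0.0011,0,0]

```text
clock: 18.85
position: [0.4818, 0.1137, 0.0247]
ee_rot: [-1.42, -2.799, 0.004]
force: [-6.1, -4.7, 0.9]
width: 0.007
gripper_force: 2.9
```

>>> arm_command:
  deltas: [0,0,-0.006,0.001,0.0011,0,0]

```text
clock: 18.95
position: [0.4828, 0.1147, 0.0247]
ee_rot: [-1.434, -2.792, 0.004]
force: [-4.5, -5.3, 2.0]
width: 0.006
gripper_force: 2.9
```

>>> arm_command:
  deltas: [0,0,-0.006,0.001,0.0011,0,0]

```text
clock: 19.05
position: [0.4837, 0.1157, 0.0246]
ee_rot: [-1.447, -2.785, 0.005]
force: [-6.2, -5.1, 1.1]
width: 0.004
gripper_force: 3.3
```

>>> arm_command:
  deltas: [0,0,-0.006,0.001,0.0011,0,0]

```text
clock: 19.15
position: [0.4846, 0.1166, 0.0246]
ee_rot: [-1.46, -2.778, 0.005]
force: [-5.3, -5.9, 2.0]
width: 0.003
gripper_force: 3.6
```

>>> arm_command:
  deltas: [0,0,-0.006,0.001,0.0011,0,0]

```text
clock: 19.25
position: [0.4854, 0.1175, 0.0246]
ee_rot: [-1.473, -2.771, 0.006]
force: [-6.2, -7.0, 2.2]
width: 0.003
gripper_force: 4.2
```

>>> arm_command:
  deltas: [0,0,-0.004,0.0006,0.0006,0,0]

```text
clock: 19.35
position: [0.486, 0.118, 0.0246]
ee_rot: [-1.482, -2.766, 0.006]
force: [-6.3, -7.5, 2.5]
width: 0.005
gripper_force: 4.5
```

>>> arm_command:
  deltas: [0,0,-0.004,0.0006,0.0006,0,0]

```text
clock: 19.45
position: [0.4863, 0.1184, 0.0245]
ee_rot: [-1.491, -2.761, 0.007]
force: [-5.9, -7.8, 3.2]
width: 0.003
gripper_force: 4.6
```

Run:
```python
from h import *
s=sensors.observe();print(s['position'],s['force'])
a=optics.get_image("top");b=optics.get_image("scene");cv2.imwrite("pics/t4.png",a)
A=cv2.resize(a[170:240,205:305],None,fx=4,fy=4,interpolation=cv2.INTER_CUBIC)
A=cv2.resize(a[180:250,225:285],None,fx=8,fy=8,interpolation=cv2.INTER_CUBIC)[:560,:400]
B=cv2.resize(b[95:225,200:290],None,fx=4.3,fy=4.3,interpolation=cv2.INTER_CUBIC)
m=np.zeros((560,800,3),np.uint8);m[:,:400]=A[:, :400];m[:559,400:787]=B[:559]
cv2.imwrite("pics/crop4.png",m)
```

```text
[0.48629155 0.11835448 0.0245169 ] [-5.88554001 -7.78969439  3.23006845]
```

View pics/crop4.png

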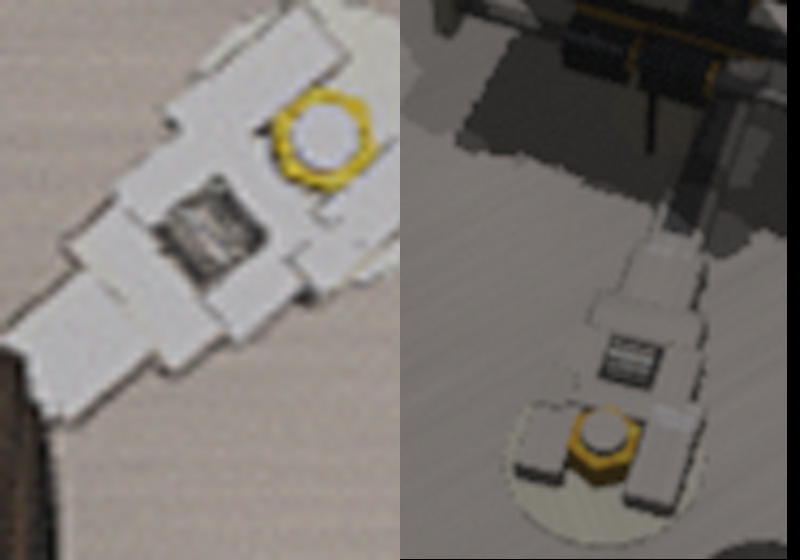

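The wrench has swung about 0.55 rad (worm at (213,230), boss at (327,135) in the crop), with the jaws still flush. The push is rising to about 10 N, which suggests the stop. I'll let it settle and probe gently.

>>> arm_command:
  deltas: [0,0,0,0,0,0,0,0,0,0,0,0,0,0,0,0,0,0,0,0,0]

```text
clock: 19.85
position: [0.4864, 0.1185, 0.0245]
ee_rot: [-1.49, -2.762, 0.006]
force: [-6.6, -7.0, 2.2]
width: 0.003
gripper_force: 4.2
```

>>> arm_command:
  deltas: [0,0,-0.002,0.0004,0.0004,0.0003,0,0,0,-0.002,0.0004,0.0004,0.0003,0]

```text
clock: 20.05
position: [0.4868, 0.1189, 0.0248]
ee_rot: [-1.495, -2.759, 0.006]
force: [-6.3, -6.6, 2.3]
width: 0.006
gripper_force: 3.8
```

>>> arm_command:
  deltas: [0,0,-0.002,0.0004,0.0004,0,0,0,0,-0.002,0.0004,0.0004,0,0]

```text
clock: 20.25
position: [0.4871, 0.1192, 0.0248]
ee_rot: [-1.499, -2.757, 0.007]
force: [-7.3, -6.8, 3.9]
width: 0.006
gripper_force: 4.3
```

>>> arm_command:
  deltas: [0,0,0,0,0,0.0006,0,0,0,0,0,0,0.0008,0]

```text
clock: 20.45
position: [0.4875, 0.1197, 0.0257]
ee_rot: [-1.499, -2.758, 0.005]
force: [-5.2, -4.7, 1.4]
width: 0.001
gripper_force: 3.0
```

>>> arm_command:
  deltas: [0,0,-0.004,0.0007,0.0007,0,0,0,0,-0.004,0.0007,0.0007,0,0]

```text
clock: 20.65
position: [0.4877, 0.12, 0.0256]
ee_rot: [-1.508, -2.752, 0.007]
force: [-7.3, -7.4, 2.4]
width: 0.005
gripper_force: 4.5
```

>>> arm_command:
  deltas: [0,0,-0.004,0.0007,0.0007,0,0,0,0,-0.004,0.0007,0.0007,0,0]

```text
clock: 20.85
position: [0.4883, 0.1206, 0.0256]
ee_rot: [-1.516, -2.747, 0.007]
force: [-7.5, -6.7, 4.0]
width: 0.005
gripper_force: 4.8
```

>>> arm_command:
  deltas: [0,0,0,-0.012,-0.0095,0,0,0,0,0,-0.024,-0.019,0,0,0,0,0,-0.024,-0.019,0.04,0,0,0,0,-0.024,-0.019,0.08,0,0,0,0,-0.06,-0.05,0.08,0,0,0,0,-0.08,-0.1,0.08,0,0,0,0,-0.08,-0.14,0.08,0,0,0,0,-0.08,-0.17,0.08,0,0,0,0,-0.08,-0.17,0.08,0]

```text
clock: 21.75
position: [0.4115, -0.0512, 0.1069]
ee_rot: [1.523, 2.745, 0.001]
force: [0.3, 0.8, -0.2]
width: 0.004
gripper_force: 0.0
```

Run:
```python
from h import *
s=sensors.observe();print(s['position'],s['force'])
a=optics.get_image("top");b=optics.get_image("scene")
for n,im in(("top",a),("scene",b)):
    cv2.imwrite(f"pics/{n}5.png",im)
    print(n,[proj(n,p)[0].round(1) for p in((0.471,.174,.013),(.5,.13,.013))])
A=cv2.resize(a[175:275,195:285],None,fx=4.4,fy=4.4,interpolation=cv2.INTER_CUBIC)
B=cv2.resize(b[95:225,230:320],None,fx=4.3,fy=4.3,interpolation=cv2.INTER_CUBIC)
m=np.zeros((560,800,3),np.uint8);m[:440,:396]=A;m[:559,400:787]=B[:559]
cv2.imwrite("pics/crop5.png",m)
```

```text
[ 0.41148492 -0.05122283  0.10688135] [ 0.33182491  0.75325385 -0.22036125]
top [array([186.9, 261.2]), array([207.7, 247. ])]
scene [array([278.8, 106.8]), array([269.4, 126.2])]
```

View pics/crop5.png

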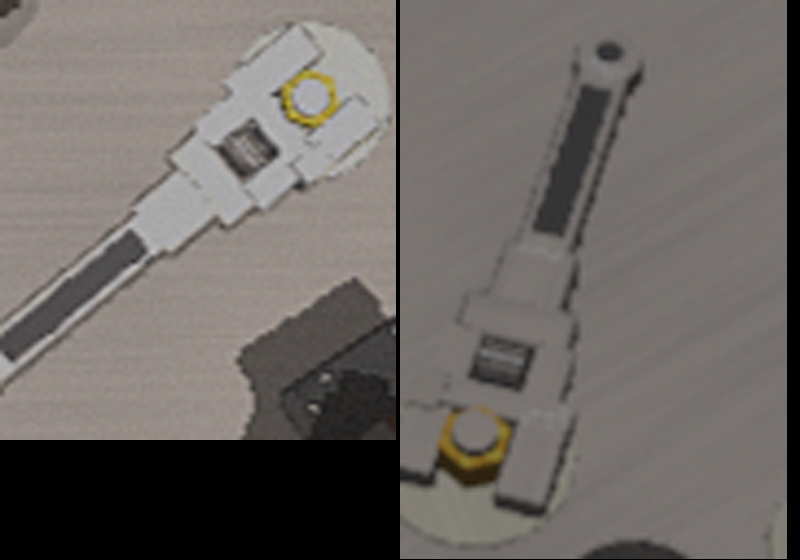

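The jaws are flush on the nut, seen in both views (boss at (310,96) in the left panel), and the whole handle is visible. Now to work out the exact swing angle.

Run:
```python
from h import *
def inlay(n,f,box):
    im=cv2.imread(f"pics/{f}.png");x0,y0,x1,y1=box;m=np.zeros(im.shape[:2],np.uint8)
    m[y0:y1,x0:x1]=im[y0:y1,x0:x1].max(2)<100
    k,l,s,c=cv2.connectedComponentsWithStats(m);i=1+np.argmax(s[1:,4])
    p=cv2.findNonZero((l==i).astype(np.uint8)).reshape(-1,2)
    P=cast(n,p,.013)[:,:2];mu=P.mean(0);w,V=np.linalg.eigh(np.cov(P.T));ax=V[:,1]
    d=mu-np.array([.6045,.005])
    print(n,f,s[i,4],mu,"axis",np.degrees(np.arctan2(ax[1],ax[0]))%180,"radius",np.hypot(*d),"from nut",np.degrees(np.arctan2(d[1],d[0])))
inlay("top","top0",(230,240,256,286));inlay("top","top5",(185,220,232,262))
inlay("scene","scene0",(212,112,240,152));inlay("scene","scene5",(258,110,282,152))
g=lambda X,Y:((X-400+.5)/4.3-.5+230,(Y+.5)/4.3-.5+95)
print(cast("scene",[g(609,50)],.013))
```

```text
top top0 237 [0.46252187 0.05661441] axis 160.71478102163192 radius 0.1510689767256286 from nut 160.02188350586792
top top5 249 [0.51068251 0.12364047] axis 128.72804840850696 radius 0.15125238429122834 from nut 128.33593829204435
scene scene0 513 [0.4615309  0.05451983] axis 162.0804398887945 radius 0.15130226686418305 from nut 160.89558302659546
scene scene5 389 [0.51363354 0.1235513 ] axis 129.77510924516412 radius 0.1493690922887759 from nut 127.4692180110882
[[0.4692512  0.17382405 0.013     ]]
```

The swing is about 0.56 rad, so the nut is at or just short of home. I'll push again at the same spot to test: if the force rises steeply, that's the stop.

>>> arm_command:
  deltas: [0,0,0,0,0.05,0,0,0,0,0,0,0.1,0,0,0,0,0,0.03,0.13,0,0,0,0,0,0.056,0.151,0,0,0,0,0,0.056,0.151,-0.04,0,0,0,0,0.056,0.151,-0.07,0,0,0,0,0.056,0.151,-0.081,0,0,0,0,0.056,0.151,-0.081,0,0,0,0,0.066,0.159,-0.081,0,0,0,0,0.074,0.1655,-0.081,0,0,0,0,0.074,0.1655,-0.081,0]

```text
clock: 22.95
position: [0.4874, 0.1193, 0.0265]
ee_rot: [1.513, 2.751, 0.004]
force: [-0.3, -0.3, 0.5]
width: 0.006
gripper_force: 0.5
```

>>> arm_command:
  deltas: [0,0,0,0.0012,0.0009,0,0,0,0,0,0.0012,0.0009,0,0]

```text
clock: 23.15
position: [0.4869, 0.1189, 0.0259]
ee_rot: [1.515, 2.751, 0.002]
force: [0.1, 0.0, 1.8]
width: 0.006
gripper_force: 0.6
```

>>> arm_command:
  deltas: [0,0,0,0.0012,0.0009,0,0,0,0,0,0.0012,0.0009,0,0]

```text
clock: 23.35
position: [0.4871, 0.119, 0.0255]
ee_rot: [-1.516, -2.751, 0.001]
force: [-2.7, -1.9, 6.3]
width: 0.004
gripper_force: 3.4
```

>>> arm_command:
  deltas: [0,0,0,0.0008,0.0006,0,0,0,0,0,0.0008,0.0006,0,0]

```text
clock: 23.55
position: [0.4872, 0.1192, 0.0254]
ee_rot: [-1.516, -2.75, 0.003]
force: [-4.9, -3.5, 8.9]
width: 0.001
gripper_force: 5.1
```

>>> arm_command:
  deltas: [0,0,0,0,0,0.0012,0,0,0,0,0,0,0.0012,0]

```text
clock: 23.75
position: [0.4876, 0.1196, 0.0264]
ee_rot: [-1.516, -2.751, 0.002]
force: [-3.4, -3.5, 1.5]
width: 0.004
gripper_force: 2.2
```

>>> arm_command:
  deltas: [0,0,0,0.0006,0.0005,0,0,0,0,0,0.0006,0.0005,0,0]

```text
clock: 23.95
position: [0.4878, 0.1197, 0.0262]
ee_rot: [-1.516, -2.75, 0.003]
force: [-5.8, -4.6, 4.0]
width: 0.007
gripper_force: 3.8
```

>>> arm_command:
  deltas: [0,0,0,0.0006,0.0005,0,0,0,0,0,0.0006,0.0005,0,0]

```text
clock: 24.15
position: [0.4879, 0.1199, 0.0262]
ee_rot: [-1.516, -2.749, 0.004]
force: [-5.7, -5.0, 5.0]
width: 0.006
gripper_force: 4.8
```

>>> arm_command:
  deltas: [0,0,0,0.0006,0.0005,0.0003,0,0,0,0,0.0006,0.0005,0.0003,0]

```text
clock: 24.35
position: [0.4883, 0.1203, 0.0263]
ee_rot: [-1.516, -2.749, 0.005]
force: [-5.9, -6.4, 2.7]
width: 0.005
gripper_force: 4.0
```

>>> arm_command:
  deltas: [0,0,0,0.0006,0.0005,0.0003,0,0,0,0,0.0006,0.0005,0.0003,0]

```text
clock: 24.55
position: [0.4887, 0.1206, 0.0265]
ee_rot: [-1.516, -2.749, 0.005]
force: [-5.7, -6.3, 2.7]
width: 0.003
gripper_force: 3.9
```

>>> arm_command:
  deltas: [0,0,0,0.0006,0.0005,0.0003,0,0,0,0,0.0006,0.0005,0.0003,0]

```text
clock: 24.75
position: [0.489, 0.1211, 0.0267]
ee_rot: [-1.515, -2.748, 0.006]
force: [-7.1, -7.0, 2.7]
width: 0.004
gripper_force: 4.0
```

>>> arm_command:
  deltas: [0,0,0,0,0,0.0006,0,0,0,0,0,0,0.0006,0]

```text
clock: 24.95
position: [0.4895, 0.1215, 0.0274]
ee_rot: [-1.515, -2.749, 0.005]
force: [-5.4, -4.8, 1.8]
width: 0.005
gripper_force: 3.3
```

>>> arm_command:
  deltas: [0,0,0,0.0006,0.0005,0.0003,0,0,0,0,0.0006,0.0005,0.0003,0,0,0,0,0.0006,0.0005,0.0003,0]

```text
clock: 25.25
position: [0.4897, 0.1218, 0.0276]
ee_rot: [-1.515, -2.749, 0.006]
force: [-6.0, -4.9, 2.3]
width: 0.001
gripper_force: 3.8
```

>>> arm_command:
  deltas: [0,0,0,0.0006,0.0005,0.0003,0,0,0,0,0.0006,0.0005,0.0003,0,0,0,0,0.0006,0.0005,0.0003,0]

```text
clock: 25.55
position: [0.49, 0.1221, 0.0278]
ee_rot: [-1.515, -2.748, 0.006]
force: [-7.3, -6.9, 2.4]
width: 0.006
gripper_force: 4.1
```

>>> arm_command:
  deltas: [0,0,0,0.0004,0.0003,0,0,0,0,0,0.0004,0.0003,0,0,0,0,0,0.0004,0.0003,0,0]

```text
clock: 25.85
position: [0.4901, 0.1222, 0.0278]
ee_rot: [-1.515, -2.748, 0.007]
force: [-7.4, -7.0, 3.4]
width: 0.006
gripper_force: 4.6
```

>>> arm_command:
  deltas: [0,0,0,0,0,0,0,0,0,0,0,0,0,0,0,0,0,-0.012,-0.0095,0,0,0,0,0,-0.024,-0.019,0,0,0,0,0,-0.024,-0.019,0.04,0,0,0,0,-0.024,-0.019,0.08,0,0,0,0,-0.06,-0.05,0.08,0,0,0,0,-0.08,-0.1,0.08,0,0,0,0,-0.08,-0.14,0.08,0,0,0,0,-0.08,-0.17,0.08,0,0,0,0,-0.08,-0.17,0.08,0]

```text
clock: 26.95
position: [0.4135, -0.0497, 0.1092]
ee_rot: [1.523, 2.745, 0.001]
force: [-0.3, 0.5, -0.2]
width: 0.006
gripper_force: 0.0
```

Run:
```python
from h import *
for n in("top","scene"): cv2.imwrite(f"pics/{n}6.png",optics.get_image(n))
def inlay(n,f,box):
    im=cv2.imread(f"pics/{f}.png");x0,y0,x1,y1=box;m=np.zeros(im.shape[:2],np.uint8)
    m[y0:y1,x0:x1]=im[y0:y1,x0:x1].max(2)<100
    k,l,s,c=cv2.connectedComponentsWithStats(m);i=1+np.argmax(s[1:,4])
    p=cv2.findNonZero((l==i).astype(np.uint8)).reshape(-1,2)
    P=cast(n,p,.013)[:,:2];mu=P.mean(0);w,V=np.linalg.eigh(np.cov(P.T));ax=V[:,1]
    d=mu-np.array([.6045,.005])
    print(n,f,s[i,4],mu,np.degrees(np.arctan2(ax[1],ax[0]))%180,np.hypot(*d),np.degrees(np.arctan2(d[1],d[0])))
for k in "56": inlay("top","top"+k,(185,220,232,262));inlay("scene","scene"+k,(258,110,282,152))
```

```text
top top5 249 [0.51068251 0.12364047] 128.72804840850696 0.15125238429122834 128.33593829204435
scene scene5 389 [0.51363354 0.1235513 ] 129.77510924516412 0.1493690922887759 127.4692180110882
top top6 250 [0.51051773 0.12392703] 128.4270806970245 0.1515793696549361 128.3176078942328
scene scene6 390 [0.51366322 0.12347115] 129.68528988891916 0.1492874183923947 127.47889038150193
```

Pushing again with about 10 N left the wrench angle unchanged (128.3° both times), although 6–7 N had turned the nut before. The nut is therefore hard on its stop. The fingers are clear, so I'm handing in.

```bash
python3 -c "
from cell import arm
print(arm.sign_off())"
```

```text
the job is handed in; nothing more can be done
None
```

I handed the job in: the jaws are snug on the nut (final rub about 8 N), and I swung the handle clockwise about 0.56 rad until a second push of about 10 N no longer moved it. The wrench is still lying on the nut and the fingers are clear; the sign-off gave no verdict.

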